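Shut the draught shield and take the weight

ROBOT

A 6-joint arm with a two-finger parallel gripper is mounted at the origin on the work surface. World frame = base frame: x ahead of the robot, y to its left, z up, the work surface at z = 0. Lengths are in mm, angles in rad, forces in N, time in s.
With the tool pointing down it reaches from about 400 to 925 mm from the base axis. Payload 12.5 kg.
Tool frame: the origin (TCP) lies at the very end of the fingers, on their centre line; the grasp point (between the pads) lies 19 mm behind it; z points along the fingers, y is the line along which they close (so a half turn about z gives the same grasp; the last joint's range is limited). The gripper opens to 95 mm and grips with 3 to 60 N. Pads are 20 mm wide; open, the fingers measure 119 mm over their backs; the gripper's body (75 mm by 180 mm) begins 59 mm behind the grasp point.
Start: joints at [-1.322, 0.491, 1.559, -0, 1.092, -0.106], TCP at [217.15, -586.082, 214.661] pointing down, gripper open.
Joint ranges: [-3.1, 3.1], [-0.84, 2.19], [0.05, 2.79], [-1.13, 4.28], [0.06, 2.93], [-2.69, 2.69]. Speed limits (rad/s): [2.22, 2.22, 2.79, 3.14, 3.14, 3.14].

INTERFACE

Orientations are given as [roll, pitch, yaw] about the fixed x, y, z axes, in that order (R = Rz(yaw) Ry(pitch) Rx(roll)).
In Python, from cell import * gives the robot as it stands.
- The arm moves only by the tool jog_arm, never from a script. Its argument "targets" is a list of rows, each an object with "turn": the turn, a rotation vector about the world's x, y, z in degrees, a list of three; "slide": the shift along the world's x, y, z in mm, a list of three; "claw": the opening in per cent of the stroke, from 0 (shut) to 100 (fully open). In form: [{"turn": [wx, wy, wz], "slide": [x, y, z], "claw": claw}, ...]. A call has 1 to 5 rows; each row shifts and turns the commanded pose from where the row before left it; what a row does not reach is not made up. A row lasts 1/8 s, in which the tool goes at most 62.5 mm and 10.7 degrees, less where a joint would pass 70% of its speed; a pose out of reach is approached as far as the arm can. A call with a gripper value outside its range is refused whole. The fingers move at their own pace and stop on an object; the grip force is fixed at half the most. Time passes only in rows, so rows that do not move let the fingers close. It gives the time, the measured TCP pose, the force, the opening and the grip force at its end, in the units of the state.
- state(): the state, without advancing time (a new reading comes with each control period).
- read_camera(name): name is "scene" or "top" or "wrist"; returns a dict with "frame" (384x512x3 uint8, blue, green, red), "mtx" (3x3 intrinsics, pixels), "R" (3x3) and "t" (3): a world point X has camera coordinates R X + t. Camera axes: x right, y down, z forward; pixel columns grow to the right and rows downward; lengths in mm; the calibration is good to about 2 mm. A picture is of the moment at which its call begins. There is no depth.
- job_done(): hands the job in; it is judged then, once.
Trained networks look in the newest picture that a camera, given by its name, has taken for a name from the list of things; names that differ only in an ending like _2 or _b are one class to them, and where a whole thing is asked for, a point or a joint stands for the part that bears it (a point fixed in the world has none). Each returns a list of dicts, best first, with "conf" (0 to 1); they miss things now and then, are a little off and sometimes report something else, mostly with a low value. They report only what shows in the picture. A call takes as long as a camera call.
- look_for(query, camera): "xy" ([column, row] in pixels, amid what is visible of it).
The state is a dict: "t": time; "joints": joint angles; "qvel": joint speeds; "tau": joint torques, N m; "eef_pos": TCP position; "tcp_rot": TCP orientation; "ft_force": force on the tool from outside, world axes, zero at the start; "moment": the same for the moment, N m; "opening": opening from 0.0 (shut) to 1.0 (fully open); "grip_force": force on a finger pad.
Only numpy, scipy, OpenCV 4.12 (cv2) and the standard library are available. Lean on these libraries where they do the work, as an engineer would, in place of code of your own. Each camera call takes 0.05 s, during which the arm holds its last target. There are 200 camera calls.

TASK

A silver ring casting lies on the pan of the carat balance, but the glass draught shield still stands open. With the fingertips, gently slide both panes fully shut, the top one and the one on the side, and only then press the wide key on the front panel right down and let it go, so that the weight is taken in still air. Grasp and lift nothing, keep off the small key, and leave the ring on the pan and the tools around the balance where they lie.

Things in the scene. Friction and masses are not known exactly. Their poses are not given: they have to be found in the camera images.
- balance: Carat balance, housing 290 x 210 mm (x by y), fixed. Origin: centre of its plan, on the bench; -x is its front, +y the user's left, z up. Console: front 90 mm, face rising 10 deg backwards, 54 mm high at x=-145 mm to 70 mm at x=-55. Behind it the draught shield: x -46..121, y -85..85, up to 193 mm high; fixed glass in front and left, white wall behind, sliding panes on top and on the right (-y).
- top_pane (a joint): How far the top glass pane stands open, in m: 0 = fully shut (rubber-buffered stop), up to 0.105. It opens backwards (balance +x); shut it by pushing its grip forwards (balance -x). About 1.2 N of friction; it stays where it is left, no latch or spring. Its two rails, 182 to 186 mm above the bench, run on behind the shield to balance x=195 mm.
- top_grip (a point): Middle of the upper edge of the top pane's grip, 217 mm above the bench; moves with the pane. A grey bar at the pane's front edge, 10 mm thick (balance x), 70 mm long (balance y), 24 mm tall above the pane. The pane's top face is 193 mm above the bench and reaches 156 mm behind the bar. Pane shut: at balance x=-40 mm, y=0.
- side_pane (a joint): How far the right-hand side pane stands open, in m: 0 = fully shut (rubber-buffered stop), up to 0.095. It opens backwards (balance +x); shut it by pushing its grip forwards (balance -x). About 1.2 N of friction; it stays where it is left, no latch or spring.
- side_grip (a point): Upper end of the side pane's grip, 178 mm above the bench; moves with the pane. An upright grey strip at the pane's front edge, 10 mm thick (balance x), standing out 25 mm from the glass (y=-89.5 to -114.5 mm), 96 to 178 mm above the bench. Behind it only flat glass (outer face y=-89.5 mm). Pane shut: at balance x=-38 mm, y=-101.5 mm.
- wide_key (a joint): How far the wide key is pressed, in m: 0 = up, 0.0045 = right down. It sinks square to the sloping console face; its spring takes 0.6 N to start and 3 N right down, and lifts it again.
- wide_key_top (a point): Centre of the top face of the wide key: grey, 38 mm along balance y and 16 mm along balance x, standing 7 mm out of the console face, at balance x = -123 mm, y = -20 mm, about 65 mm above the bench.
- small_key (a joint): How far the small key (the power key, not to be used) is pressed, in m: 0 = up, 0.0045 = right down; same spring.
- small_key_top (a point): Centre of the top face of the small power key: grey, 15 mm along balance y and 16 mm along balance x, in line with the wide key and 65 mm to its left, at balance y = +45 mm.
- pan (a point): Centre of the upper face of the round steel weighing pan, 80 mm across, 85 mm above the bench, in the middle of the shield.
- ring_casting: Rough silver ring casting, 24 mm across and 4 mm thick, with a small collet head and sprue stub, lying flat on the pan; loose, 12 g. Origin: centre of its underside.
- turntable: Brass turntable with cork top, 120 mm across, 58 mm high, about 1.1 kg, loose on the bench to the left of the balance. Origin: centre of its underside.
- graver: Graver lying on the bench, pear-wood handle 50 mm long and 28 mm thick, steel blade, 115 mm in all along its x. Origin: under its middle, at bench height. Left of the balance, near its front.
- loupe: Folding loupe lying on the bench, 64 mm long, 32 mm wide, 16 mm high; right of the balance. Origin: under the lens, at bench height.
- pin_cup: Small ivory-coloured resin cup of steel pins, 44 mm across, cup 42 mm high, pins to 55 mm; right of the balance. Origin: centre of its underside.

How it is judged (in metres and radians):
On the way, in this order (a step that is already met when the one before it is completed fails the run):
1. both panes of the draught shield are fully shut (within 3 mm) (value of joint each of top_pane, side_pane below 0.003 m), for 0.2 s.
2. the wide key is pressed down (3 mm or more) with the shield shut (all of step 1 and value of joint wide_key above 0.003 m), for 0.1 s.
At the end, for the whole second after the job is handed in: Both panes are within 3 mm of fully shut, both keys are up again (within 1 mm), the ring casting rests on the pan within 6 mm of where it lay, and the turntable, graver, loupe and pin cup lie within 20 mm of where they were (all of step 1 and value of joint each of wide_key, small_key below 0.001 m and distance of ring_casting from where it was at the start of the episode below 0.006 m and horizontal distance between ring_casting and pan below 0.035 m and linear speed of ring_casting below 0.02 m/s and distance of each of turntable, graver, loupe, pin_cup from where it was at the start of the episode below 0.02 m); the robot touches nothing.
It fails at once if the wide key is pressed (more than 2 mm) while a pane is still open (more than 5 mm) (value of joint wide_key above 0.002 m and value of joint any of top_pane, side_pane above 0.005 m).
It fails at once if the small key is pressed (more than 2 mm) (value of joint small_key above 0.002 m).
It fails at once if the ring casting is lifted or shifted on the pan (more than 10 mm) (distance of ring_casting from where it was at the start of the episode above 0.01 m).
It fails at once if a tool beside the balance is knocked or carried off (more than 30 mm) (distance of any of turntable, graver, loupe, pin_cup from where it was at the start of the episode above 0.03 m).
It fails at once if the balance is handled roughly: a pane is slammed shut (faster than 0.4 m/s) or the robot pushes on the balance with more than 60 N (velocity of joint any of top_pane, side_pane below -0.4 m/s or contact force between any of the fingers, the arm and balance above 60 N).
It also fails if it takes over 51 s, if anything falls off the work surface, if the arm or the gripper's body presses on something with over 40 N, if the wrist force passes 120 N, or if a joint passes its speed limit or range.

## Working session

There is one attempt and no reset: what is moved stays moved. The work goes in short steps, Python scripts to look and compute and a tool call to move; the robot and the scene stay as the last step left them, time stands still between calls to the robot, and variables do not carry over. Pictures are saved under pics/ and viewed, at most 10 in all, crops included, and the job is handed in when it is done.

Besides the shell and the picture viewer there is one more tool, called after "Emit:" as name(argument=value, ...), one argument or row to a line, values as JSON. jog_arm: Moves the arm, as the interface text tells. Its arguments: {"type":"object","properties":{"targets":{"type":"array","items":{"type":"object","properties":{"turn":{"type":"array","items":{"type":"number"}},"slide":{"type":"array","items":{"type":"number"}},"claw":{"type":"number"}}}}},"required":["targets"]}

```bash
mkdir -p pics; cat > h.py <<'E'
from cell import *
import numpy as np, cv2
def tri(obs):
    A=[];b=[]
    for c,uv in obs:
        P=c["mtx"]@np.c_[c["R"],c["t"]]
        for k in (0,1):
            r=P[k]-uv[k]*P[2];A.append(r[:3]);b.append(-r[3])
    A=np.array(A);b=np.array(b);n=np.linalg.norm(A,axis=1);A/=n[:,None];b/=n
    x,res,_,_=np.linalg.lstsq(A,b,rcond=None);return x,np.sqrt(res)
def proj(c,X):
    p=c["mtx"]@(c["R"]@np.array(X,float)+np.ravel(c["t"]));return p[:2]/p[2]
def atz(c,uv,z):
    d=c["R"].T@np.linalg.inv(c["mtx"])@np.array([uv[0],uv[1],1.]);o=-c["R"].T@np.ravel(c["t"])
    return o+d*(z-o[2])/d[2]
E
python3 - <<'E'
from h import *
C={}
for n in("scene","top"):
    C[n]=read_camera(n);C[n]["t"]=np.ravel(C[n]["t"]);cv2.imwrite(f"pics/{n}0.png",cv2.resize(C[n]["frame"],(800,600)))
zs=dict(top_grip=217,side_grip=178,wide_key_top=65,small_key_top=65,pan=85,ring_casting=87,turntable=58,graver=14,loupe=8,pin_cup=45,balance=None)
for q,z in zs.items():
    o=[]
    for n in C:
        r=look_for(q,n)
        print(q,n,[(np.round(d["xy"]),round(d["conf"],2)) for d in r[:2]], atz(C[n],r[0]["xy"],z).round() if r and z else"")
        if r:o.append((C[n],r[0]["xy"]))
    if len(o)==2:print("   tri",[np.round(a,1) for a in tri(o)])
print(state()["t"])
E
```

```text
top_grip scene [(array([203., 179.]), 0.82), (array([224., 182.]), 0.43)] [676. -18. 217.]
top_grip top [(array([298., 125.]), 0.79), (array([243., 271.]), 0.27)] [663. -31. 217.]
   tri [array([670.6, -33. , 189. ]), array([0.5])]
side_grip scene [(array([164., 192.]), 0.6)] [765. -64. 178.]
side_grip top [(array([344., 131.]), 0.71)] [ 660. -126.  178.]
   tri [array([ 733.5, -178.8,  -53.6]), array([25.])]
wide_key_top scene [(array([254., 146.]), 0.47)] [ 465. -106.   65.]
wide_key_top top [(array([333., 231.]), 0.61), (array([304., 167.]), 0.31)] [ 463. -116.   65.]
   tri [array([ 461.3, -116.1,   50.7]), array([4.])]
small_key_top scene [] 
small_key_top top [(array([304., 241.]), 0.6)] [443. -51.  65.]
pan scene [(array([224., 182.]), 0.77)] [607. -45.  85.]
pan top [(array([302., 165.]), 0.68), (array([345., 127.]), 0.32)] [609. -50.  85.]
   tri [array([608.2, -48.2,  82.7]), array([3.])]
ring_casting scene [] 
ring_casting top [(array([349., 140.]), 0.63)] [ 663. -153.   87.]
turntable scene [(array([274., 242.]), 0.89)] [590. 169.  58.]
turntable top [(array([208., 175.]), 0.78)] [592. 164.  58.]
   tri [array([590.7, 165.8,  53.8]), array([3.4])]
graver scene [] 
graver top [(array([245., 271.]), 0.56)] [374.  80.  14.]
loupe scene [(array([206., 124.]), 0.62)] [ 521. -297.    8.]
loupe top [(array([403., 202.]), 0.52)] [ 534. -290.    8.]
   tri [array([ 530. , -281.3,   33.2]), array([3.1])]
pin_cup scene [(array([173., 149.]), 0.56)] [ 661. -250.   45.]
pin_cup top [(array([392., 148.]), 0.83)] [ 655. -258.   45.]
   tri [array([ 658.3, -262.2,   27.1]), array([1.2])]
balance scene [(array([203., 180.]), 0.75), (array([226., 180.]), 0.68)] 
balance top [(array([303., 166.]), 0.85), (array([301., 126.]), 0.33)] 
   tri [array([629.9, -69.3,  77.1]), array([40.6])]
1.2
```

View pics/scene0.png

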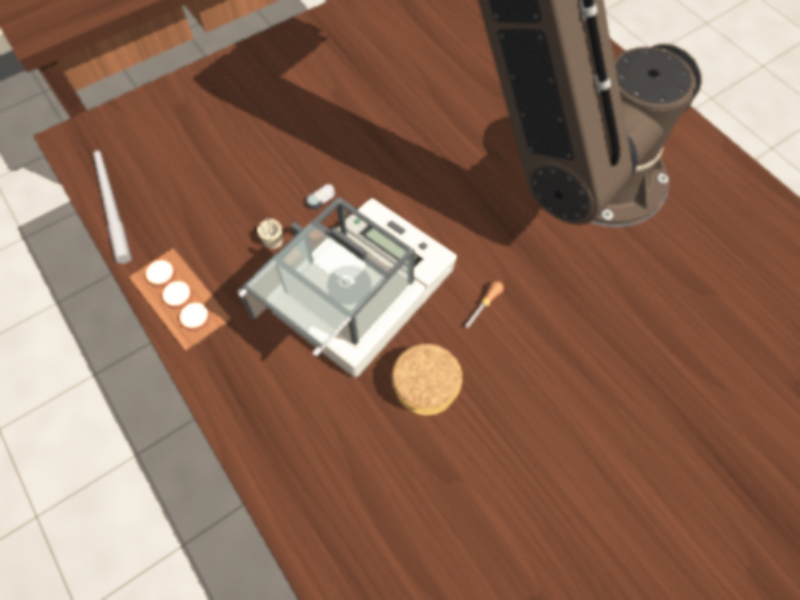

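View pics/top0.png

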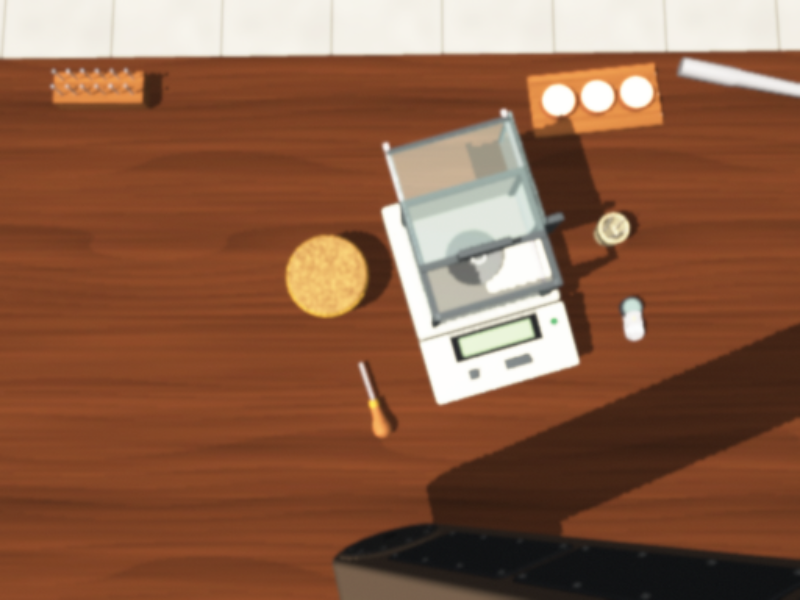

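The scene view shows the balance with both panes open. In the top view (800 px scale) the top grip bar is at about (490,248), the side grip tip at (556,219), the wide key at (518,361), the small key at (475,374), the pan at (475,257) and the front corners at (437,404) and (578,363). The network's top_grip hit was the pane rather than the bar, so I'll fit the balance pose from these points.

```bash
python3 - <<'E'
from h import *
from scipy.optimize import least_squares
from scipy.spatial.transform import Rotation as Ro
T=read_camera("top");S=read_camera("scene");s=.64
ob=[(T,(518,361),(-123,-20,65)),(T,(475,374),(-123,45,65)),(T,(475,257),(37.5,0,85)),(T,(437,404),(-145,105,54)),(T,(578,363),(-145,-105,54)),
(S,(397,228),(-123,-20,65)),(S,(422,245),(-123,45,65)),(S,(349,286),(37.5,0,85)),(S,(456,259),(-145,105,50)),
(T,(490,248),'t'),(T,(557,218),'s')]
def W(p,X):
    c,n=np.cos(p[2]),np.sin(p[2]);return np.array([p[0]+c*X[0]-n*X[1],p[1]+n*X[0]+c*X[1],X[2]])
def f(p):
    r=[]
    for c,uv,X in ob:
        if X=='t':X=(-40+p[3],0,217)
        if X=='s':X=(-38+p[4],-110,178)
        r+=list(proj(c,W(p,X))-np.array(uv)*s)
    return r
q=least_squares(f,[572,-59,.3,50,50],loss="soft_l1");p=q.x
print(p.round(3),np.reshape(f(p),(-1,2)).round(1).tolist())
for n,X in dict(key=(-123,-20,65),top=(-40+p[3],0,217),topshut=(-40,0,217),side=(-38+p[4],-105,178),sideshut=(-38,-105,178)).items():print(n,W(p,X).round(1))
st=state();print({k:np.round(st[k],3) for k in("t","eef_pos","tcp_rot","opening","ft_force")})
np.save("p.npy",p)
E
```

```text
[ 5.74151e+02 -6.03940e+01  2.72000e-01  6.23110e+01  7.91070e+01] [[-0.2, 1.1], [-1.0, 0.8], [-1.3, -0.3], [-0.2, -1.3], [0.1, -0.8], [-0.4, -1.5], [0.7, -0.6], [-1.0, -1.4], [-0.6, -0.7], [-3.0, 0.3], [2.0, -0.3]]
key [ 461.1 -112.7   65. ]
top [595.6 -54.4 217. ]
topshut [535.6 -71.2 217. ]
side [ 642.  -150.5  178. ]
sideshut [ 565.8 -171.7  178. ]
{'t': np.float64(1.3), 'eef_pos': array([ 217.14 , -586.073,  214.651]), 'tcp_rot': array([3.142, 0.   , 0.355]), 'opening': np.float64(0.999), 'ft_force': array([-0.82 , -0.575,  0.097])}
```

Emit:
jog_arm(
  targets=[
    {"turn":[0,0,-4.8],"slide":[43,38,10],"claw":0},
    {"turn":[0,0,0],"slide":[43,38,10],"claw":0},
    {"turn":[0,0,0],"slide":[43,38,10],"claw":0},
    {"turn":[0,0,0],"slide":[43,38,10],"claw":0},
    {"turn":[0,0,0],"slide":[43,38,10],"claw":0},
  ],
)

```text
t: 1.92
eef_pos: [433.4, -394.7, 265.2]
tcp_rot: [3.141, -0.0, 0.271]
ft_force: [0.9, -0.2, -0.4]
opening: 0.53
grip_force: 0.0
```

Emit:
jog_arm(
  targets=[
    {"turn":[0,0,0],"slide":[43,38,10],"claw":0},
    {"turn":[0,0,0],"slide":[43,38,10],"claw":0},
    {"turn":[0,0,0],"slide":[43,38,10],"claw":0},
    {"turn":[0,0,0],"slide":[43,38,10],"claw":0},
    {"turn":[0,0,0],"slide":[43,38,10],"claw":0},
  ],
)

```text
t: 2.55
eef_pos: [648.4, -204.6, 315.1]
tcp_rot: [3.141, -0.0, 0.271]
ft_force: [0.4, -0.0, 0.3]
opening: 0.022
grip_force: 0.0
```

```bash
python3 - <<'E'
from h import *
c=read_camera("wrist");cv2.imwrite("pics/w1.png",cv2.resize(c["frame"],(800,600)))
import pickle;pickle.dump(c,open("w1.pkl","wb"))
for q in("top_grip","side_grip","wide_key_top","pan"):print(q,[(np.round(d["xy"]),round(d["conf"],2)) for d in look_for(q,"wrist")[:2]])
st=state();print({k:np.round(st[k],3) for k in("t","eef_pos","tcp_rot","opening","ft_force")})
p=np.load("p.npy");cs,n=np.cos(p[2]),np.sin(p[2])
for X in((-123,-20,65),(-40+p[3],0,217),(-38+p[4],-114.5,178),(-145,-105,54),(195,-85,186)):print(X,proj(c,[p[0]+cs*X[0]-n*X[1],p[1]+n*X[0]+cs*X[1],X[2]])/.64)
E
```

```text
top_grip [(array([ 84., 102.]), 0.64), (array([146., 268.]), 0.39)]
side_grip [(array([181.,  90.]), 0.7)]
wide_key_top [(array([146., 271.]), 0.54)]
pan [(array([105., 138.]), 0.57)]
{'t': np.float64(2.8), 'eef_pos': array([ 646.798, -206.125,  314.233]), 'tcp_rot': array([-3.141e+00,  1.000e-03,  2.710e-01]), 'opening': np.float64(0.001), 'ft_force': array([ 0.305, -0.421, -0.529])}
(-123, -20, 65) [239.1678566  424.67321966]
(np.float64(22.31108266990728), 0, 217) [ 94.92712968 317.1005898 ]
(np.float64(41.10729064465792), -114.5, 178) [323.37169965 265.72965055]
(-145, -105, 54) [339.72228586 440.65070484]
(195, -85, 186) [248.79008657 -37.81264924]
```

View pics/w1.png

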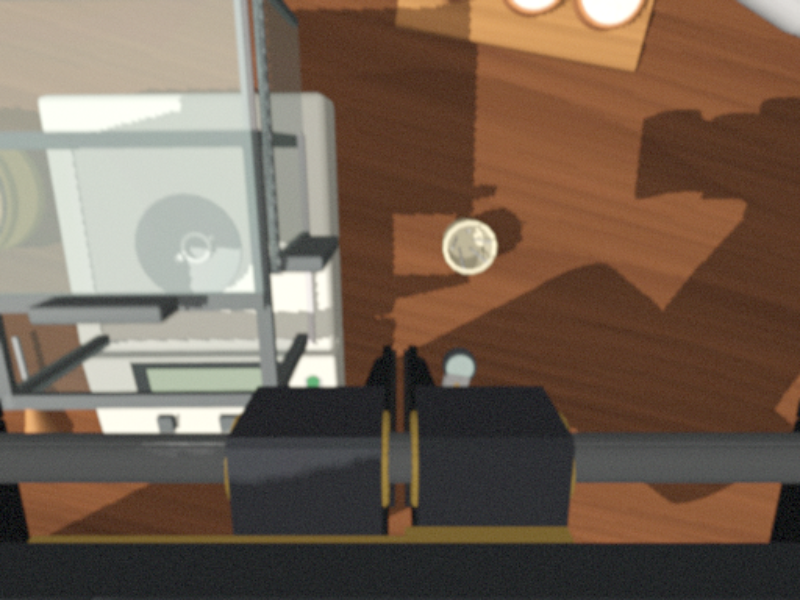

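The wrist view shows the side grip at about (275–338, 236–270), the top grip bar at (30–180, 297–320) and the pan at (195,245) with the ring on it. The pin cup and loupe are well clear. I'll overlay the model to refine the pose.

```bash
python3 - <<'E'
from h import *
import pickle
c=pickle.load(open("w1.pkl","rb"));p=np.load("p.npy")
print("nadir",(proj(c,[*(-c["R"].T@np.ravel(c["t"]))[:2],0])/.64).round(),(-c["R"].T@np.ravel(c["t"])).round())
im=cv2.resize(c["frame"],None,fx=4,fy=4,interpolation=cv2.INTER_CUBIC)
cs,n=np.cos(p[2]),np.sin(p[2])
def box(x0,x1,y0,y1,z0,z1,col):
    P=[[proj(c,[p[0]+cs*x-n*y,p[1]+n*x+cs*y,z])*4 for x,y in((x0,y0),(x1,y0),(x1,y1),(x0,y1))] for z in(z0,z1)]
    for q in P:cv2.polylines(im,[np.int32(q)],True,col,1)
    for a,b in zip(*P):cv2.line(im,tuple(map(int,a)),tuple(map(int,b)),col,1)
xs=-38+p[4];box(xs-5,xs+5,-114.5,-89.5,96,178,(0,0,255))
xt=-40+p[3];box(xt-5,xt+5,-35,35,193,217,(0,255,0))
box(-46,121,-85,85,187,193,(255,0,0))
box(-145,145,-105,105,0,54,(0,255,255))
cv2.imwrite("pics/ov.png",im[300:900+250,0:1000][:600*2,:][::1,::1][:750,:1000][:, :] if 0 else cv2.resize(im[300:1100,0:1000],(750,600)))
E
```

```text
nadir [399. 148.] [ 720. -185.  486.]
```

View pics/ov.png

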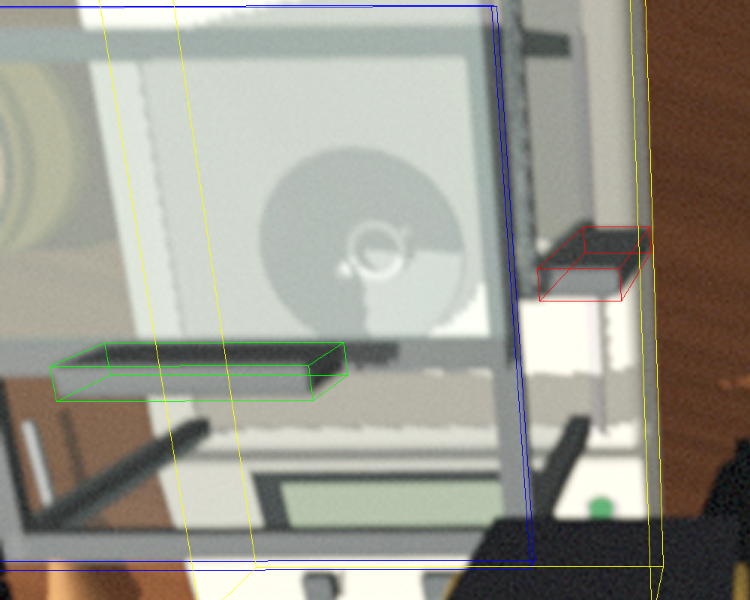

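The overlay fits to within about 2 mm. Next I'll come down behind the side grip, with the fingertips at balance x≈78, y≈-108, z=150.

Emit:
jog_arm(
  targets=[
    {"turn":[0,0,0],"slide":[16,32,-14],"claw":0},
    {"turn":[0,0,0],"slide":[15,31,-15],"claw":0},
    {"turn":[0,0,0],"slide":[0,0,-45],"claw":0},
    {"turn":[0,0,0],"slide":[0,0,-45],"claw":0},
    {"turn":[0,0,0],"slide":[0,0,-45],"claw":0},
  ],
)

```text
t: 3.42
eef_pos: [677.1, -144.5, 149.5]
tcp_rot: [3.141, 0.0, 0.269]
ft_force: [1.7, -0.8, 0.3]
opening: 0.001
grip_force: 0.0
```

```bash
python3 - <<'E'
from h import *
st=state();print({k:np.round(st[k],3) for k in("t","eef_pos","ft_force")})
c=read_camera("wrist");cv2.imwrite("pics/w2.png",c["frame"])
E
```

```text
{'t': np.float64(3.425), 'eef_pos': array([ 677.135, -144.492,  149.5  ]), 'ft_force': array([ 1.72 , -0.809,  0.329])}
```

View pics/w2.png

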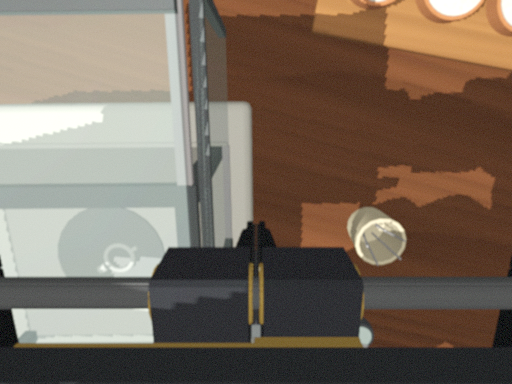

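The fingertips are at (256,240), clear of the glass at about column 212, and the grip is hidden behind the hand. Now I'll push forwards gently.

Emit:
jog_arm(
  targets=[
    {"turn":[0,0,0],"slide":[-7.7,-2.15,0],"claw":0},
    {"turn":[0,0,0],"slide":[-7.7,-2.15,0],"claw":0},
    {"turn":[0,0,0],"slide":[-7.7,-2.15,0],"claw":0},
    {"turn":[0,0,0],"slide":[-7.7,-2.15,0],"claw":0},
    {"turn":[0,0,0],"slide":[-7.7,-2.15,0],"claw":0},
  ],
)

```text
t: 4.1
eef_pos: [639.4, -154.0, 151.4]
tcp_rot: [3.141, -0.001, 0.271]
ft_force: [1.4, -0.5, 1.3]
opening: 0.004
grip_force: 0.8
```

Emit:
jog_arm(
  targets=[
    {"turn":[0,0,0],"slide":[-7.7,-2.15,0],"claw":0},
    {"turn":[0,0,0],"slide":[-7.7,-2.15,0],"claw":0},
    {"turn":[0,0,0],"slide":[-7.7,-2.15,0],"claw":0},
    {"turn":[0,0,0],"slide":[-7.7,-2.15,0],"claw":0},
    {"turn":[0,0,0],"slide":[-7.7,-2.15,0],"claw":0},
  ],
)

```text
t: 4.72
eef_pos: [600.7, -164.8, 150.6]
tcp_rot: [3.141, 0.0, 0.271]
ft_force: [2.6, -0.6, 0.5]
opening: 0.003
grip_force: 0.8
```

Emit:
jog_arm(
  targets=[
    {"turn":[0,0,0],"slide":[-3.85,-1.07,0],"claw":0},
    {"turn":[0,0,0],"slide":[-3.85,-1.07,0],"claw":0},
    {"turn":[0,0,0],"slide":[-3.85,-1.07,0],"claw":0},
    {"turn":[0,0,0],"slide":[-3.85,-1.07,0],"claw":0},
    {"turn":[0,0,0],"slide":[-3.85,-1.07,0],"claw":0},
  ],
)

```text
t: 5.35
eef_pos: [583.8, -169.5, 150.8]
tcp_rot: [3.141, -0.005, 0.27]
ft_force: [27.0, 10.0, -10.9]
opening: 0.004
grip_force: 13.9
```

Emit:
jog_arm(
  targets=[
    {"turn":[0,0,0],"slide":[-1.9,-0.5,0],"claw":0},
    {"turn":[0,0,0],"slide":[-1.9,-0.5,0],"claw":0},
    {"turn":[0,0,0],"slide":[0,0,0],"claw":0},
  ],
)

```text
t: 5.72
eef_pos: [583.8, -169.5, 150.9]
tcp_rot: [3.139, -0.013, 0.27]
ft_force: [36.2, 12.6, -15.1]
opening: 0.004
grip_force: 19.0
```

The side pane came to a hard stop where the shut position is expected. I'll back off and rise, then go to the top pane.

```bash
python3 - <<'E'
import numpy as np
p=np.load("p.npy");c,n=np.cos(p[2]),np.sin(p[2])
xt=-40+p[3]
for x,y in((xt+35,-6),(-23,-3),(-123,-20)):print(p[0]+c*x-n*y,p[1]+n*x+c*y)
E
```

```text
630.9642836764492 -50.75745233311107
552.8059205112859 -69.46948768352468
461.06367077502324 -112.74025857253498
```

Emit:
jog_arm(
  targets=[
    {"turn":[0,0,0],"slide":[10,2,0],"claw":0},
    {"turn":[0,0,0],"slide":[20,4,0],"claw":0},
    {"turn":[0,0,0],"slide":[0,-5,40],"claw":0},
    {"turn":[0,0,0],"slide":[0,0,50],"claw":0},
    {"turn":[0,0,0],"slide":[0,0,50],"claw":0},
  ],
)

```text
t: 6.35
eef_pos: [607.5, -169.8, 291.9]
tcp_rot: [-3.141, 0.001, 0.271]
ft_force: [0.3, 0.4, 1.0]
opening: 0.006
grip_force: 0.0
```

Emit:
jog_arm(
  targets=[
    {"turn":[0,0,0],"slide":[8,40,0],"claw":0},
    {"turn":[0,0,0],"slide":[8,40,0],"claw":0},
    {"turn":[0,0,0],"slide":[7,38,0],"claw":0},
    {"turn":[0,0,0],"slide":[0,0,-25],"claw":0},
    {"turn":[0,0,0],"slide":[0,0,-25],"claw":0},
  ],
)

```text
t: 6.98
eef_pos: [630.7, -51.3, 240.0]
tcp_rot: [-3.142, 0.001, 0.272]
ft_force: [0.7, -0.0, -0.7]
opening: 0.002
grip_force: 0.0
```

```bash
python3 - <<'E'
from h import *
c=read_camera("wrist");t=read_camera("scene")
cv2.imwrite("pics/w3.png",np.hstack([cv2.resize(c["frame"],(400,300)),cv2.resize(t["frame"][110:230,140:300],(400,300))]))
E
```

```text
(no output)
```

View pics/w3.png

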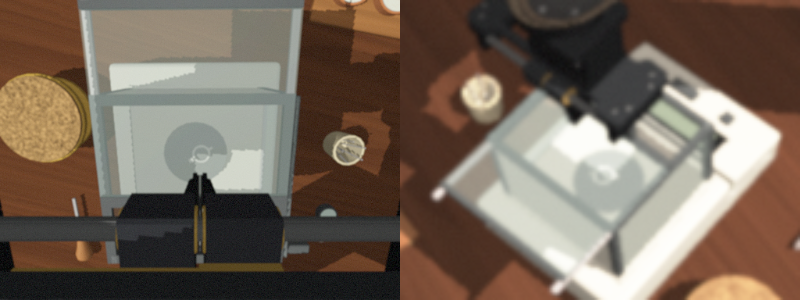

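The fingertips at (200,180) are behind the top bar, whose edge shows at about row 198. The side pane's grip is no longer beside the pan. I'll lower and push.

Emit:
jog_arm(
  targets=[
    {"turn":[0,0,0],"slide":[0,0,-17],"claw":0},
    {"turn":[0,0,0],"slide":[0,0,-17],"claw":0},
    {"turn":[0,0,0],"slide":[-7.7,-2.15,0],"claw":0},
    {"turn":[0,0,0],"slide":[-7.7,-2.15,0],"claw":0},
    {"turn":[0,0,0],"slide":[-7.7,-2.15,0],"claw":0},
  ],
)

```text
t: 7.7
eef_pos: [607.7, -58.6, 207.3]
tcp_rot: [3.141, -0.001, 0.271]
ft_force: [1.7, 0.5, -1.0]
opening: 0.003
grip_force: 0.8
```

Emit:
jog_arm(
  targets=[
    {"turn":[0,0,0],"slide":[-7.7,-2.15,0],"claw":0},
    {"turn":[0,0,0],"slide":[-7.7,-2.15,0],"claw":0},
    {"turn":[0,0,0],"slide":[-7.7,-2.15,0],"claw":0},
    {"turn":[0,0,0],"slide":[-7.7,-2.15,0],"claw":0},
  ],
)

```text
t: 8.2
eef_pos: [576.8, -67.1, 206.8]
tcp_rot: [3.141, -0.0, 0.271]
ft_force: [2.2, 0.2, 1.3]
opening: 0.006
grip_force: 0.8
```

Emit:
jog_arm(
  targets=[
    {"turn":[0,0,0],"slide":[-3.85,-1.07,0],"claw":0},
    {"turn":[0,0,0],"slide":[-3.85,-1.07,0],"claw":0},
    {"turn":[0,0,0],"slide":[-3.85,-1.07,0],"claw":0},
    {"turn":[0,0,0],"slide":[-3.85,-1.07,0],"claw":0},
  ],
)

```text
t: 8.7
eef_pos: [561.6, -71.3, 206.6]
tcp_rot: [3.141, 0.0, 0.271]
ft_force: [1.2, -0.4, 0.3]
opening: 0.004
grip_force: 0.7
```

Emit:
jog_arm(
  targets=[
    {"turn":[0,0,0],"slide":[-2.9,-0.8,0],"claw":0},
    {"turn":[0,0,0],"slide":[-2.9,-0.8,0],"claw":0},
    {"turn":[0,0,0],"slide":[0,0,0],"claw":0},
  ],
)

```text
t: 9.07
eef_pos: [555.6, -72.9, 206.5]
tcp_rot: [-3.141, 0.001, 0.271]
ft_force: [-0.7, -0.5, -0.2]
opening: 0.011
grip_force: 0.0
```

Emit:
jog_arm(
  targets=[
    {"turn":[0,0,0],"slide":[-1.9,-0.5,0],"claw":0},
    {"turn":[0,0,0],"slide":[-1.9,-0.5,0],"claw":0},
    {"turn":[0,0,0],"slide":[0,0,0],"claw":0},
  ],
)

```text
t: 9.45
eef_pos: [554.3, -73.3, 206.7]
tcp_rot: [3.141, -0.005, 0.271]
ft_force: [12.8, 5.5, -6.9]
opening: 0.003
grip_force: 7.1
```

Emit:
jog_arm(
  targets=[
    {"turn":[0,0,0],"slide":[-1.9,-0.5,0],"claw":0},
    {"turn":[0,0,0],"slide":[-1.0,-0.3,0],"claw":0},
    {"turn":[0,0,0],"slide":[0,0,0],"claw":0},
  ],
)

```text
t: 9.82
eef_pos: [554.0, -73.4, 206.9]
tcp_rot: [3.14, -0.011, 0.27]
ft_force: [27.5, 11.3, -13.7]
opening: 0.005
grip_force: 15.0
```

The top pane is at its stop too, with the same offset as the side pane. I'll back off, rise, move over the wide key and check.

Emit:
jog_arm(
  targets=[
    {"turn":[0,0,0],"slide":[9,2,0],"claw":0},
    {"turn":[0,0,0],"slide":[10,3,0],"claw":0},
    {"turn":[0,0,0],"slide":[0,0,40],"claw":0},
    {"turn":[0,0,0],"slide":[-10,0,40],"claw":0},
    {"turn":[0,0,0],"slide":[-45,-20,0],"claw":0},
  ],
)

```text
t: 10.45
eef_pos: [514.6, -89.6, 288.9]
tcp_rot: [3.139, -0.004, 0.273]
ft_force: [-0.7, -0.4, -0.3]
opening: 0.004
grip_force: 0.0
```

Emit:
jog_arm(
  targets=[
    {"turn":[0,0,0],"slide":[-45,-20,0],"claw":0},
    {"turn":[0,0,0],"slide":[0,0,-45],"claw":0},
    {"turn":[0,0,0],"slide":[0,0,-45],"claw":0},
    {"turn":[0,0,0],"slide":[0,0,0],"claw":0},
  ],
)

```text
t: 10.95
eef_pos: [467.2, -109.3, 194.9]
tcp_rot: [-3.139, 0.004, 0.271]
ft_force: [0.8, 0.3, 0.9]
opening: 0.002
grip_force: 0.0
```

```bash
python3 - <<'E'
from h import *
c=read_camera("wrist");s=read_camera("scene");t=read_camera("top")
cv2.imwrite("pics/w4.png",np.hstack([cv2.resize(c["frame"],(400,300)),cv2.resize(s["frame"][110:230,140:300],(400,300))]))
p=np.load("p.npy");cs,n=np.cos(p[2]),np.sin(p[2])
im=cv2.resize(t["frame"],None,fx=4,fy=4,interpolation=cv2.INTER_CUBIC)
def pt(x,y,z,col):
    u=proj(t,[p[0]+cs*x-n*y,p[1]+n*x+cs*y,z])*4;cv2.circle(im,tuple(map(int,u)),4,col,1)
for y in(-35,35):pt(-40,y,217,(0,255,0))
pt(-38,-114.5,178,(0,0,255))
cv2.imwrite("pics/t4.png",im[450:1050,900:1700])
st=state();print(st["t"],st["eef_pos"].round(1) if hasattr(st["eef_pos"],"round") else st["eef_pos"])
E
```

```text
11.1 [ 469.1 -109.9  198.1]
```

View pics/w4.png

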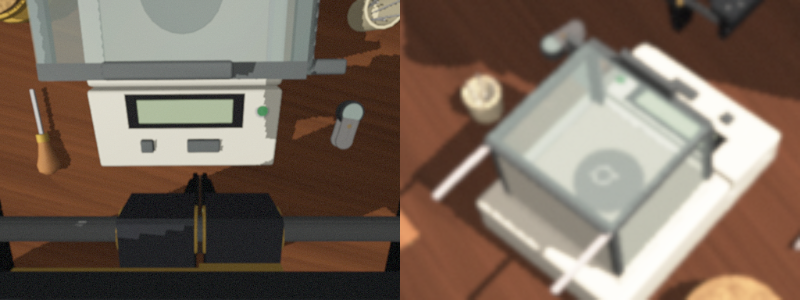

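View pics/t4.png

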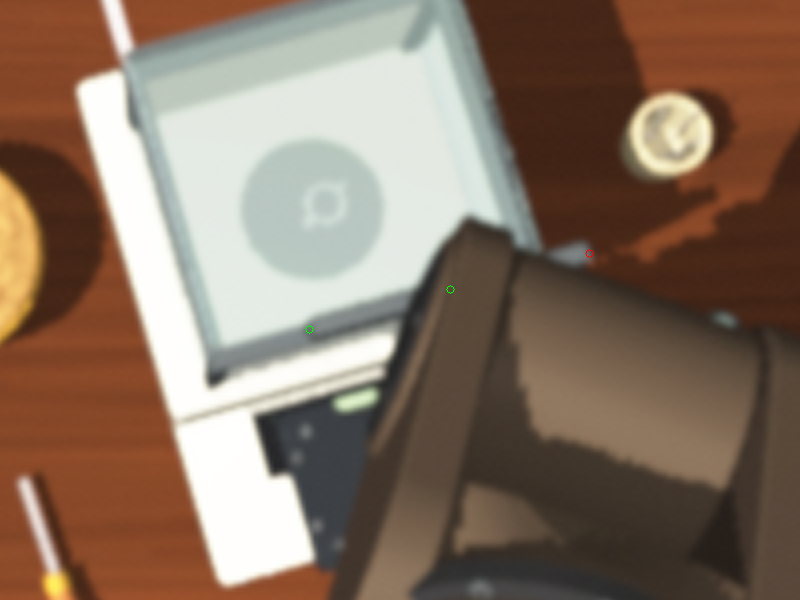

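Both panes are shut, and their front bars line up with the frame and with the predicted marks. In the wrist view (left half) the wide key is at (204,145) and the small key at (147,146). Now I'll locate the wide key exactly.

```bash
python3 - <<'E'
from h import *
c=read_camera("wrist");f=c["frame"].astype(int);g=f.mean(2)[170:205,165:300]
m=((g<130)).astype(np.uint8)
n,l,s,ce=cv2.connectedComponentsWithStats(m)
for i in range(1,n):
    if 60<s[i][4]<1500:
        uv=ce[i]+[165,170];print(s[i],uv.round(1),atz(c,uv,65).round(1))
print(look_for("wide_key_top","wrist")[:2])
st=state();print(st["t"],np.round(st["eef_pos"],1))
E
```

```text
[ 15  11  18  16 263] [188.  188.4] [445.3 -52.6  65. ]
[ 73  10  42  16 652] [258.9 187.5] [ 463.3 -114.5   65. ]
[{'xy': [260.2, 186.5], 'conf': 0.68}]
11.2 [ 469.  -109.8  198.2]
```

Emit:
jog_arm(
  targets=[
    {"turn":[0,0,0],"slide":[-6,-4,-20],"claw":0},
    {"turn":[0,0,0],"slide":[0,0,-40],"claw":0},
    {"turn":[0,0,0],"slide":[0,0,-40],"claw":0},
    {"turn":[0,0,0],"slide":[0,0,-20],"claw":0},
    {"turn":[0,0,0],"slide":[0,0,0],"claw":0},
  ],
)

```text
t: 11.82
eef_pos: [462.4, -113.6, 76.5]
tcp_rot: [-3.141, 0.001, 0.271]
ft_force: [-0.1, -0.6, 0.4]
opening: 0.009
grip_force: 0.0
```

Emit:
jog_arm(
  targets=[
    {"turn":[0,0,0],"slide":[0,0,-4],"claw":0},
    {"turn":[0,0,0],"slide":[0,0,-4],"claw":0},
    {"turn":[0,0,0],"slide":[0,0,-2],"claw":0},
    {"turn":[0,0,0],"slide":[0,0,0],"claw":0},
  ],
)

```text
t: 12.32
eef_pos: [462.3, -113.7, 66.8]
tcp_rot: [3.141, -0.0, 0.271]
ft_force: [0.1, 0.7, -0.2]
opening: 0.001
grip_force: 0.0
```

Emit:
jog_arm(
  targets=[
    {"turn":[0,0,0],"slide":[0,0,-2],"claw":0},
    {"turn":[0,0,0],"slide":[0,0,-1.5],"claw":0},
    {"turn":[0,0,0],"slide":[0,0,0],"claw":0},
    {"turn":[0,0,0],"slide":[0,0,0],"claw":0},
  ],
)

```text
t: 12.82
eef_pos: [462.6, -113.7, 63.3]
tcp_rot: [3.141, -0.0, 0.271]
ft_force: [1.7, 1.4, 2.5]
opening: 0.005
grip_force: 1.3
```

Emit:
jog_arm(
  targets=[
    {"turn":[0,0,0],"slide":[0,0,-1],"claw":0},
    {"turn":[0,0,0],"slide":[0,0,-1],"claw":0},
    {"turn":[0,0,0],"slide":[0,0,0],"claw":0},
  ],
)

```text
t: 13.2
eef_pos: [462.7, -113.7, 61.6]
tcp_rot: [3.141, -0.001, 0.271]
ft_force: [1.8, 1.7, 9.3]
opening: 0.003
grip_force: 4.9
```

Emit:
jog_arm(
  targets=[
    {"turn":[0,0,0],"slide":[0,0,-1],"claw":0},
    {"turn":[0,0,0],"slide":[0,0,0],"claw":0},
    {"turn":[0,0,0],"slide":[0,0,0],"claw":0},
  ],
)

```text
t: 13.58
eef_pos: [462.8, -113.8, 61.1]
tcp_rot: [3.141, -0.001, 0.271]
ft_force: [0.6, 3.3, 16.8]
opening: 0.005
grip_force: 9.0
```

Emit:
jog_arm(
  targets=[
    {"turn":[0,0,0],"slide":[0,0,5],"claw":0},
    {"turn":[0,0,0],"slide":[0,0,20],"claw":0},
    {"turn":[0,0,0],"slide":[-10,0,40],"claw":0},
    {"turn":[0,0,0],"slide":[-15,0,50],"claw":0},
    {"turn":[0,0,0],"slide":[0,0,0],"claw":0},
  ],
)

```text
t: 14.2
eef_pos: [437.2, -113.9, 177.6]
tcp_rot: [3.139, -0.003, 0.271]
ft_force: [0.3, 0.3, 0.0]
opening: 0.005
grip_force: 0.0
```

```bash
python3 - <<'E'
from h import *
c=read_camera("wrist");s=read_camera("scene")
cv2.imwrite("pics/w5.png",np.hstack([cv2.resize(c["frame"],(400,300)),cv2.resize(s["frame"][110:230,140:300],(400,300))]))
E
```

```text
(no output)
```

View pics/w5.png

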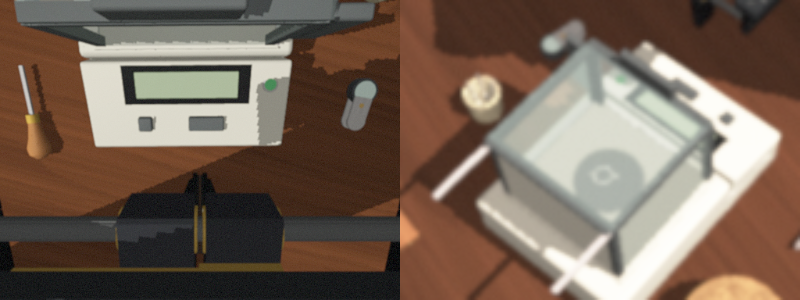

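The shield is shut, both keys are up at (147,124) and (206,123), and the tools and ring are where they lay. The key reached its bottom stop at 17 N. I'm handing in the job.

```bash
python3 -c "
from cell import *
print(job_done())"
```

```text
the job is handed in; nothing more can be done
None
```

I slid both panes fully shut, then pressed the wide key right down and released it. The last pictures show the ring and the tools in view where they lay, and the job is handed in; the hand-in returned no verdict.

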